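Set the bleed valve of the degassing line to two turns open

TASK

Set the bleed valve, the one whose larger handwheel carries an upright crank handle: turn the wheel clockwise until it is shut hard on its stop, then back it off exactly two full turns, never opening it beyond that. Finish while still holding the crank handle between the fingers, with the wheel at rest; leave the small valve as it is set and do not disturb the other things on the table.

Things in the scene. Friction and masses are not known exactly. Their poses are not given: they have to be found in the camera images.
- bleed_valve: The bleed valve: a brass needle valve 110 mm high to its wheel on a round steel foot 80 mm across, bolted to the table (it does not move). Origin: centre of the underside of the foot, on the table; z up, x along its two hose barbs, which reach 62 mm either side of the axis at 36 mm height. It may stand on the left or on the right of the table.
- bleed_valve_axis (a point): Centre of the bleed valve's wheel, on the wheel's upright turning axis, 110 mm above the table. The wheel is a dark steel rim 112 mm across outside (rim bar 12 mm thick, centre line 50 mm from the axis) with three spokes and a hub and stem nut that reach 13 mm above the wheel's plane.
- handle_mid (a point): Middle of the crank handle: an upright round black grip, 19 mm thick at its waist, 21 mm at its widest, 50 mm long, on the rim of the bleed valve's wheel, its axis 50 mm from the wheel's. This point is on its axis half-way up, 37 mm above the wheel's plane (147 mm above the table). The grip spins freely on its pin: a hand that holds it can circle without turning.
- bleed_valve_wheel (a joint): Angle of the bleed valve's wheel, rad. 0 = shut, on a hard stop; grows anticlockwise seen from above (opening); two turns open is 12.566. From the axis the handle lies along the valve's x axis at 0 and goes round with this angle. Starts about half to one and a half turns open. Stiff: about 0.15 N m (3 N at the handle); stays where it is left.
- drain_valve: The small valve: the same brass body and foot, fixed to the table, 110 mm high to its wheel, with a plain wheel 70 mm across outside and no crank handle. Origin: centre of the underside of its foot. It stands on the other side of the table from the bleed valve. To be left alone.
- drain_valve_rim (a point): A point on the rim of the small valve's wheel, 30 mm from its axis, 110 mm above the table; it must not be turned.
- pigment_jar_2_mid (a point): Centre of a loose pigment jar with a black cap, 44 mm across, 50 mm high: a bystander.
- cast_tealight_mid (a point): Centre of a loose speckled cast tealight holder, 62 mm across, 38 mm high: a bystander.
- cast_cylinder_mid (a point): Centre of a loose grey cast test cylinder, 40 mm across, 60 mm high: a bystander.
- bleed_valve_handle: The crank handle itself as a part (described above). Origin: the centre of its lower end, on its axis, 25 mm below its middle; its x and y axes spin freely.

How it is judged:
By the outcome, as a careful person would: the job done as asked, in the order asked, and still so for the second after the job is handed in, while the arm keeps its last pose, push and grip.
It also fails if it takes over 70 s, if anything falls off the work surface, if the arm or the gripper's body presses on something with over 40 N, if the wrist force passes 120 N, or if a joint passes its speed limit or range.

ROBOT

A 7-joint arm with a two-finger parallel gripper is mounted at the origin on a cart in front of the work surface, level with it; the furniture and walls round the work are solid. World frame = base frame: x ahead of the robot, y to its left, z up, the work surface at z = 0. Lengths are in m, angles in rad, forces in N, time in s.
With the tool pointing down it reaches from about 0.425 to 0.875 m from the base axis. Payload 4.7 kg.
Tool frame: the origin (TCP) lies between the finger pads; the fingertips stand 14 mm ahead of it and the grasp point (between the pads) lies 5 mm behind it; z points along the fingers, y is the line along which they close (so a half turn about z gives the same grasp; the last joint's range is limited). The gripper opens to 87 mm and grips with 3 to 60 N. Pads are 19 mm wide; open, the fingers measure 117 mm over their backs; the gripper's body (75 mm by 190 mm) begins 51 mm behind the grasp point.
Start: joints at [-1.092, 0.321, -0.07, 1.45, 0.023, 1.371, -0.057], TCP at [0.291, 0.581, 0.237] pointing down, gripper open.
Joint ranges: [-2.86, 2.86], [-0.3, 2.09], [-1.38, 1.24], [0.06, 2.45], [-1.56, 4.7], [0.09, 2.05], [-2.69, 2.69]. Speed limits (rad/s): [2.57, 2.57, 3.14, 3.14, 3.14, 3.14, 3.14].

INTERFACE

Orientations are given as a rotation vector (axis times angle).
In Python, from bench import ctrl gives the robot as it stands.
- The arm moves only by the tool step_arm, never from a script. Its argument "commands" is a list of rows, each an object with "travel": the shift along the tool's x, y, z in m, a list of three; "turn": the turn, a rotation vector about the tool's x, y, z in degrees, a list of three. A call has 1 to 5 rows; each row is the pose to reach, as a shift and turn from the pose commanded when the call began, along the tool's axes at that moment; what a row does not reach only later rows make up. A row lasts 1/10 s, in which the tool goes at most 50 mm and 8.59 degrees, less where a joint would pass 70% of its speed; a pose out of reach is approached as far as the arm can. A call with a gripper value outside its range is refused whole. "gripper" is the opening, from 0 (shut) to 1 (fully open), set as the call begins (left out, the last holds). The fingers move at their own pace and stop on an object; "force" is the grip in N (left out, the last holds). Time passes only in rows, so rows that repeat a pose let the fingers close. It gives the time, the measured TCP pose, the force, the opening and the grip force at its end, in the units of the state.
- ctrl.get_state(): the state, without advancing time (a new reading comes with each control period).
- ctrl.get_image(name): name is "scene" or "side" or "wrist"; returns the picture (384x512x3 uint8, red, green, blue); there is no depth.
- ctrl.camera_model(name): a dict with "fx", "fy", "cx", "cy" (pixels), "R" (3x3) and "t" (3): a world point X has camera coordinates R X + t; the wrist camera has in their place "T_tool_cam" (4x4, takes a point from camera to tool coordinates, whose origin is the TCP and whose axes are the flange's). Camera axes: x right, y down, z forward; pixel columns grow to the right and rows downward; lengths in m; the calibration is good to about 2 mm. A picture is of the moment at which its call begins: read the wrist's pose just before it. camera_model takes no time and is no camera call.
- ctrl.close_job(): hands the job in; it is judged then, once.
The state is a dict: "time": time; "joint_positions": joint angles; "qd": joint speeds; "joint_torque": joint torques, N m; "position": TCP position; "tool_rot": TCP orientation; "ft_force": force on the tool from outside, world axes, zero at the start; "torque": the same for the moment, N m; "grip_width": opening from 0.0 (shut) to 1.0 (fully open); "grip_force": force on a finger pad.
Only numpy, scipy, OpenCV 4.12 (cv2) and the standard library are available. Lean on these libraries where they do the work, as an engineer would, in place of code of your own. Each camera call takes 0.05 s, during which the arm holds its last target. There are 200 camera calls.

## Working session

There is one attempt and no reset: what is moved stays moved. The work goes in short steps, Python scripts to look and compute and a tool call to move; the robot and the scene stay as the last step left them, time stands still between calls to the robot, and variables do not carry over. Pictures are saved under pics/ and viewed, at most 10 in all, crops included, and the job is handed in when it is done.

Besides the shell and the picture viewer there is one more tool, called after "Emit:" as name(argument=value, ...), one argument or row to a line, values as JSON. step_arm: Moves the arm, as the interface text tells. Its arguments: {"type":"object","properties":{"commands":{"type":"array"},"gripper":{"type":"number"},"force":{"type":"number"}},"required":["commands"]}

```bash
mkdir -p pics; python3 - <<'E'
from bench import ctrl
import cv2,numpy as np
s=ctrl.get_state();print({k:np.round(v,3).tolist() for k,v in s.items()})
for n in("scene","side"):
    cv2.imwrite(f"pics/{n}0.png",cv2.cvtColor(ctrl.get_image(n),cv2.COLOR_RGB2BGR))
    m=ctrl.camera_model(n);R=np.array(m["R"]);print(n,m["fx"],m["cx"],m["cy"],"pos",np.round(-R.T@np.array(m["t"]),3),"fwd",R[2].round(2))
print(np.round(ctrl.camera_model("wrist")["T_tool_cam"],3))
E
```

```text
{'time': 0.0, 'joint_positions': [-1.092, 0.322, -0.07, 1.452, 0.023, 1.371, -0.057], 'qd': [0.0, 0.0, -0.001, -0.0, -0.0, 0.001, -0.0], 'joint_torque': [-0.001, -49.128, -0.404, -31.253, -0.064, 0.044, 0.0], 'position': [0.291, 0.581, 0.235], 'tool_rot': [-0.724, -3.057, 0.003], 'ft_force': [0.784, -0.522, 0.859], 'torque': [-0.032, 0.021, -0.027], 'grip_force': 0.0, 'grip_width': 0.999}
scene 497.32777761167654 257.0633586935146 193.3004059046901 pos [-0.176 -0.442  1.1  ] fwd [ 0.57  0.3  -0.77]
side 439.12179924887664 248.74034340408735 195.58987694643864 pos [ 0.544 -0.915  0.441] fwd [ 0.03  0.94 -0.34]
[[-0.    -0.958 -0.286  0.079]
 [ 1.    -0.     0.     0.001]
 [-0.    -0.286  0.958 -0.148]
 [ 0.     0.     0.     1.   ]]
```

View pics/scene0.png

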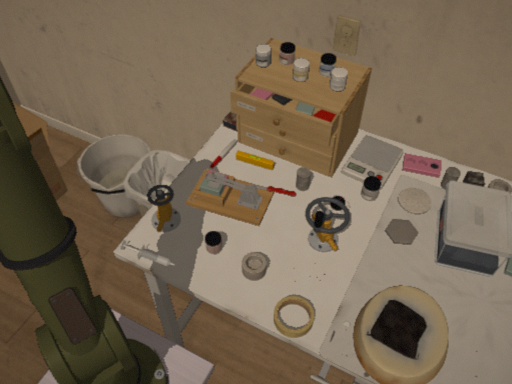

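View pics/side0.png

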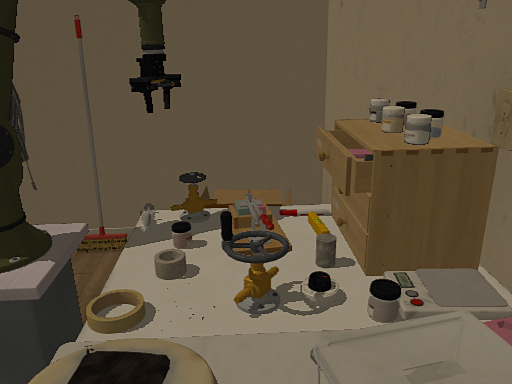

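The bleed valve is on the right: scene wheel centre is about (328,215). In the side view the wheel is at (257,246), with the handle upright at (227,225). I'll enlarge both.

```bash
python3 - <<'E'
import cv2,numpy as np
a=cv2.imread("pics/scene0.png")[180:260,280:390];b=cv2.imread("pics/side0.png")[195:315,195:345]
a=cv2.resize(a,None,fx=5,fy=5,interpolation=2)[:400,:];b=cv2.resize(b,None,fx=3.3,fy=3.3,interpolation=2)
c=np.zeros((400,800,3),np.uint8);a=cv2.resize(a,(400,291));b=cv2.resize(b,(400,320));c[:291,:400]=a;c[:320,400:]=b
c=cv2.convertScaleAbs(c,alpha=1.6)
cv2.imwrite("pics/crop.png",c)
E
```

```text
(no output)
```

View pics/crop.png

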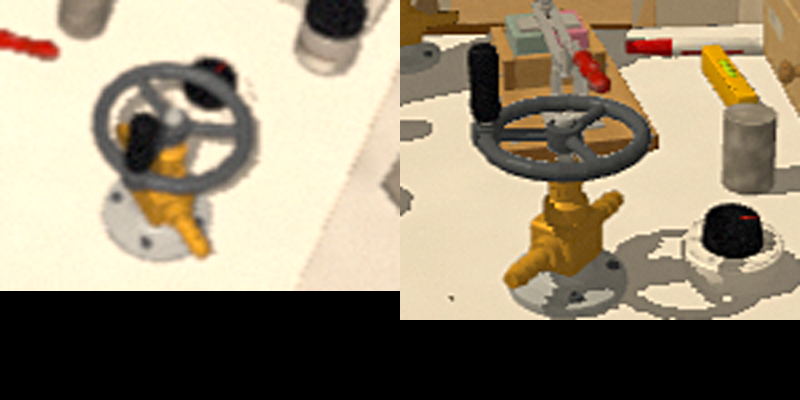

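```bash
cat > h.py <<'E'
from bench import ctrl
import cv2,numpy as np
def ray(n,u,v):
    m=ctrl.camera_model(n)
    if n=="wrist":
        from scipy.spatial.transform import Rotation as Ro
        s=ctrl.get_state();T=np.array(m["T_tool_cam"]);A=Ro.from_rotvec(s["tool_rot"]).as_matrix()
        R=A@T[:3,:3];o=A@T[:3,3]+s["position"]
    else: R=np.array(m["R"]).T;o=-R@np.array(m["t"])
    return o,R@np.array([(u-m["cx"])/m["fx"],(v-m["cy"])/m["fy"],1])
def plane(n,u,v,z):
    o,d=ray(n,u,v);return o+d*(z-o[2])/d[2]
def tri(r1,r2):
    (o,d),(p,e)=r1,r2;a=np.linalg.lstsq(np.c_[d,-e],p-o,rcond=None)[0]
    x,y=o+a[0]*d,p+a[1]*e;return (x+y)/2,np.linalg.norm(x-y)
E
python3 - <<'E'
from h import *
S=lambda x,y:(280+x*.275,180+y*.275); D=lambda x,y:(195+(x-400)*.375,195+y*.375)
for n,a,b in(("handle",(141,145),(484,84)),("hub",(175,124),(562,135))):
    print(n,*[np.round(q,3) for q in tri(ray("scene",*S(*a)),ray("side",*D(*b)))])
print("wheel",plane("scene",*S(175,128),.11),plane("side",*D(560,139),.11))
print("foot",plane("scene",*S(156,217),.006),plane("side",*D(568,282),.006))
print("barb scene",plane("scene",*S(203,248),.036),plane("scene",*S(122,132),.036),"side",plane("side",*D(515,275),.036),plane("side",*D(615,200),.036))
E
```

```text
handle [ 0.524 -0.239  0.144] 0.001
hub [ 0.573 -0.247  0.111] 0.002
wheel [ 0.5722119 -0.2473855  0.11     ] [ 0.57083658 -0.25095463  0.11      ]
foot [ 0.56876594 -0.24628609  0.006     ] [ 0.57390783 -0.25228157  0.006     ]
barb scene [ 0.53960605 -0.29109094  0.036     ] [ 0.60636426 -0.19975165  0.036     ] side [ 0.53949857 -0.28780831  0.036     ] [ 0.61003865 -0.19986418  0.036     ]
```

Emit:
step_arm(
  commands=[
    {"travel": [-0.034, -0.03, -0.005], "turn": [0, 0, 0]},
    {"travel": [-0.068, -0.06, -0.01], "turn": [0, 0, 0]},
    {"travel": [-0.102, -0.09, -0.01], "turn": [0, 0, 0]},
    {"travel": [-0.136, -0.12, -0.01], "turn": [0, 0, 0]},
    {"travel": [-0.17, -0.15, -0.01], "turn": [0, 0, 0]},
  ],
  gripper=1,
)

```text
time: 0.6
position: [0.3764, 0.3688, 0.2462]
tool_rot: [-0.723, -3.057, 0.0]
ft_force: [1.3, -0.2, 0.4]
grip_width: 1.0
grip_force: 0.0
```

Emit:
step_arm(
  commands=[
    {"travel": [-0.032, -0.032, 0], "turn": [0, 0, 0]},
    {"travel": [-0.064, -0.064, 0], "turn": [0, 0, 0]},
    {"travel": [-0.096, -0.096, 0], "turn": [0, 0, 0]},
    {"travel": [-0.128, -0.128, 0], "turn": [0, 0, 0]},
    {"travel": [-0.16, -0.16, 0], "turn": [0, 0, 0]},
  ],
)

```text
time: 1.1
position: [0.4474, 0.1541, 0.2464]
tool_rot: [-0.723, -3.057, -0.0]
ft_force: [-1.0, 0.8, 0.1]
grip_width: 1.003
grip_force: 0.0
```

Emit:
step_arm(
  commands=[
    {"travel": [-0.026, -0.032, 0], "turn": [0, 0, 0]},
    {"travel": [-0.052, -0.064, 0], "turn": [0, 0, 0]},
    {"travel": [-0.078, -0.096, 0], "turn": [0, 0, 0]},
    {"travel": [-0.104, -0.128, 0], "turn": [0, 0, 0]},
    {"travel": [-0.13, -0.16, 0], "turn": [0, 0, 0]},
  ],
)

```text
time: 1.6
position: [0.4917, -0.0469, 0.2464]
tool_rot: [-0.723, -3.057, -0.001]
ft_force: [0.5, 0.3, -1.2]
grip_width: 0.997
grip_force: 0.0
```

Emit:
step_arm(
  commands=[
    {"travel": [-0.029, -0.04, 0], "turn": [0, 0, 0]},
    {"travel": [-0.058, -0.08, 0], "turn": [0, 0, 0]},
    {"travel": [-0.087, -0.12, 0], "turn": [0, 0, 0]},
    {"travel": [-0.116, -0.158, 0], "turn": [0, 0, 0]},
    {"travel": [-0.116, -0.158, 0], "turn": [0, 0, 0]},
  ],
)

```text
time: 2.1
position: [0.523, -0.2466, 0.2461]
tool_rot: [-0.74, -3.053, 0.009]
ft_force: [-0.4, -0.2, 0.2]
grip_width: 0.997
grip_force: 0.0
```

```bash
python3 - <<'E'
from h import *
s=ctrl.get_state();print(s["position"],s["qd"],s["joint_positions"])
cv2.imwrite("pics/w1.png",cv2.cvtColor(ctrl.get_image("wrist"),cv2.COLOR_RGB2BGR))
E
```

```text
[ 0.52302607 -0.24658204  0.24613299] [-0.0531919  -0.04463902 -0.07740314  0.04262123 -0.01965904  0.03359245
 -0.07721222] [-0.22657206  0.18653923  0.70613981  1.64512542 -0.11767576  1.35416161
  1.59167215]
```

View pics/w1.png

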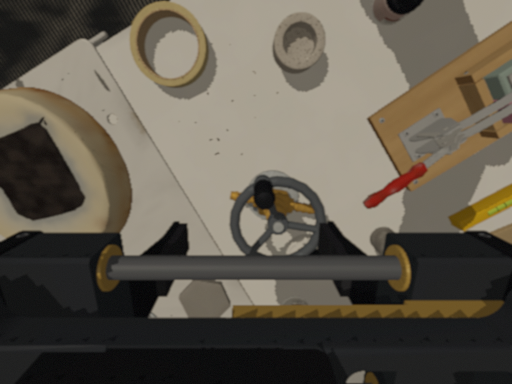

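The wrist view shows the wheel hub at (278,227), the handle top at (263,186) and the brass barbs at about (234,196) and (312,212). I'll turn these into positions.

```bash
python3 - <<'E'
from h import *
im=cv2.imread("pics/w1.png");g=cv2.cvtColor(im,cv2.COLOR_BGR2GRAY)[165:222,240:295]
n,l,st,c=cv2.connectedComponentsWithStats((g<40).astype(np.uint8))
print(st.tolist(),(c+[240,165]).round(1).tolist())
s=ctrl.get_state();print(s["position"])
print("top",plane("wrist",263,185,.172),"hub",plane("wrist",278,227,.123),"rimcentre",plane("wrist",279,218,.110))
print("barbs",plane("wrist",234,196,.036),plane("wrist",312,212,.036))
print("mid w/side",tri(ray("wrist",264,193),ray("side",226.5,226.5)))
E
```

```text
[[0, 0, 55, 57, 2565], [13, 15, 32, 39, 570]] [[267.4, 192.3], [265.1, 196.3]]
[ 0.52350375 -0.24256415  0.24590316]
top [ 0.51020548 -0.22483908  0.172     ] hub [ 0.57327083 -0.23585362  0.123     ] rimcentre [ 0.56940793 -0.23148404  0.11      ]
barbs [ 0.54060968 -0.28065835  0.036     ] [ 0.61270935 -0.19218442  0.036     ]
mid w/side (array([ 0.52496626, -0.23050021,  0.14099927]), np.float64(0.001832992230052132))
```

Emit:
step_arm(
  commands=[
    {"travel": [0, 0, 0], "turn": [0, 0, 0]},
    {"travel": [0, 0, 0], "turn": [0, 0, 0]},
    {"travel": [0, 0, 0], "turn": [0, 0, 0]},
  ],
)

```text
time: 2.45
position: [0.5251, -0.2367, 0.2466]
tool_rot: [0.719, 3.058, 0.002]
ft_force: [0.4, -0.3, 0.8]
grip_width: 1.0
grip_force: 0.0
```

```bash
python3 - <<'E'
from h import *
s=ctrl.get_state();print(s["position"],s["tool_rot"],np.abs(s["qd"]).max())
im=cv2.cvtColor(ctrl.get_image("wrist"),cv2.COLOR_RGB2BGR);cv2.imwrite("pics/w2.png",im)
cv2.imwrite("pics/w2c.png",cv2.convertScaleAbs(cv2.resize(im[150:280,210:350],(700,650),interpolation=2)[:600],alpha=1.5))
E
```

```text
[ 0.52512375 -0.23672927  0.24655486] [7.19278781e-01 3.05807623e+00 1.62502842e-03] 0.005752309841217884
```

View pics/w2c.png

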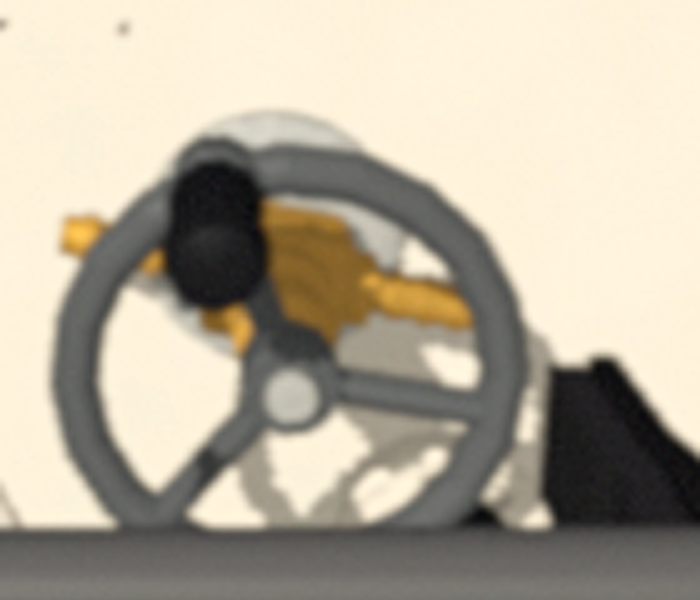

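In this crop the handle top is at (214,258) and the nut top at (292,395), with the rim spanning x 55–525.

```bash
python3 - <<'E'
from h import *
W=lambda x,y:(210+x/5,150+y/5)
print("top",plane("wrist",*W(214,258),.172),"nut",plane("wrist",*W(292,395),.123),"barb",plane("wrist",*W(70,235),.036))
print("mid w/side",tri(ray("wrist",*W(214,225)),ray("side",226.5,226.5)))
E
```

```text
top [ 0.5216592  -0.23391261  0.172     ] nut [ 0.57293337 -0.24009716  0.123     ] barb [ 0.5382499  -0.28777341  0.036     ]
mid w/side (array([ 0.5242512 , -0.23522262,  0.14278559]), np.float64(5.192366813840738e-05))
```

Emit:
step_arm(
  commands=[
    {"travel": [0.002, 0, 0.025], "turn": [0, 0, 0]},
    {"travel": [0.002, 0, 0.05], "turn": [0, 0, 0]},
    {"travel": [0.002, 0, 0.075], "turn": [0, 0, 0]},
    {"travel": [0.002, 0, 0.101], "turn": [0, 0, 0]},
    {"travel": [0.002, 0, 0.101], "turn": [0, 0, 0]},
  ],
)

```text
time: 3.0
position: [0.5209, -0.2355, 0.1424]
tool_rot: [-0.72, -3.052, -0.001]
ft_force: [-0.8, 1.0, 0.0]
grip_width: 1.003
grip_force: 0.0
```

Emit:
step_arm(
  commands=[
    {"travel": [0, 0, 0], "turn": [0, 0, 0]},
    {"travel": [0, 0, 0], "turn": [0, 0, 0]},
    {"travel": [0, 0, 0], "turn": [0, 0, 0]},
    {"travel": [0, 0, 0], "turn": [0, 0, 0]},
    {"travel": [0, 0, 0], "turn": [0, 0, 0]},
  ],
  gripper=0,
  force=35,
)

```text
time: 3.5
position: [0.5234, -0.2377, 0.1462]
tool_rot: [0.723, 3.056, 0.0]
ft_force: [0.4, -0.6, -0.0]
grip_width: 0.629
grip_force: 0.0
```

Emit:
step_arm(
  commands=[
    {"travel": [0, 0, 0], "turn": [0, 0, 0]},
    {"travel": [0, 0, 0], "turn": [0, 0, 0]},
    {"travel": [0, 0, 0], "turn": [0, 0, 0]},
    {"travel": [0, 0, 0], "turn": [0, 0, 0]},
    {"travel": [0, 0, 0], "turn": [0, 0, 0]},
  ],
)

```text
time: 4.0
position: [0.5234, -0.237, 0.1455]
tool_rot: [0.723, 3.057, 0.001]
ft_force: [0.8, 1.6, 0.0]
grip_width: 0.216
grip_force: 34.6
```

```bash
python3 - <<'E'
from h import *
s=ctrl.get_state();print({k:np.round(v,4).tolist() for k,v in s.items()})
cv2.imwrite("pics/s2.png",cv2.cvtColor(np.hstack([cv2.resize(ctrl.get_image("side")[80:320,120:340],(400,436)),cv2.resize(ctrl.get_image("wrist"),(400,300))[:,:]]) if 0 else cv2.resize(ctrl.get_image("side")[100:300,140:340],(600,600)),cv2.COLOR_RGB2BGR))
E
```

```text
{'time': 4.0, 'joint_positions': [-0.2096, 0.2602, 0.6833, 1.7799, -0.1787, 1.1638, 1.6348], 'qd': [-0.0004, 0.0002, -0.0022, 0.0018, 0.0032, -0.0018, -0.0007], 'joint_torque': [0.9182, -35.5338, 6.1732, -28.6613, 0.5161, 0.1063, 0.0009], 'position': [0.5234, -0.237, 0.1455], 'tool_rot': [0.7227, 3.057, 0.0012], 'ft_force': [0.7519, 1.6211, 0.019], 'torque': [0.2414, -0.2288, -0.0645], 'grip_force': 34.6237, 'grip_width': 0.2163}
```

View pics/s2.png

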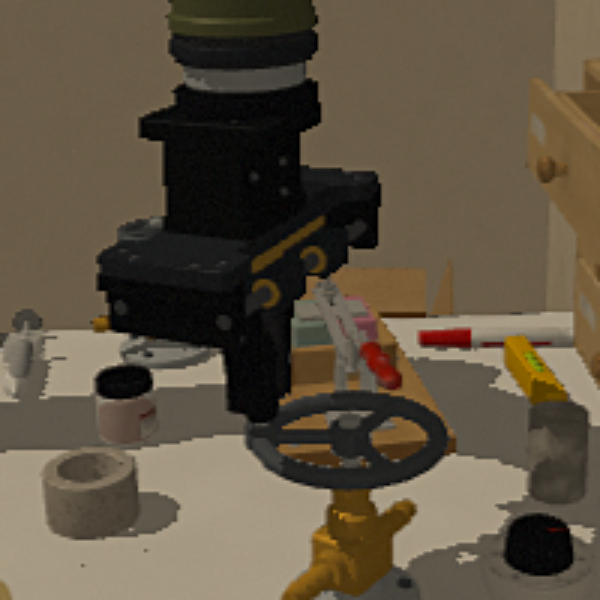

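Gripped: the opening is 18.8 mm, which matches the grip. Next is a table of circle shifts.

```bash
cat >> h.py <<'E'
X=np.array([-.894,.448]);Y=np.array([.448,.894])
def rows(a0,a1,n=5,r=.05):
    p=lambda a:r*np.array([np.cos(np.radians(a)),np.sin(np.radians(a))])
    return [[round(float((p(a)-p(a0))@X),4),round(float((p(a)-p(a0))@Y),4)] for a in np.linspace(a0,a1,n+1)[1:]]
E
python3 - <<'E'
from h import *
for a in(171,81,-9,-99):print(a,rows(a,a-90))
E
```

```text
171 [[0.0023, 0.0155], [-0.0002, 0.0309], [-0.0074, 0.0448], [-0.0185, 0.0558], [-0.0325, 0.0628]]
81 [[-0.0155, 0.0023], [-0.0309, -0.0002], [-0.0448, -0.0074], [-0.0558, -0.0185], [-0.0628, -0.0325]]
-9 [[-0.0023, -0.0155], [0.0002, -0.0309], [0.0074, -0.0448], [0.0185, -0.0558], [0.0325, -0.0628]]
-99 [[0.0155, -0.0023], [0.0309, 0.0002], [0.0448, 0.0074], [0.0558, 0.0185], [0.0628, 0.0325]]
```

Emit:
step_arm(
  commands=[
    {"travel": [0.0023, 0.0155, 0], "turn": [0, 0, 0]},
    {"travel": [-0.0002, 0.0309, 0], "turn": [0, 0, 0]},
    {"travel": [-0.0074, 0.0448, 0], "turn": [0, 0, 0]},
    {"travel": [-0.0185, 0.0558, 0], "turn": [0, 0, 0]},
    {"travel": [-0.0325, 0.0628, 0], "turn": [0, 0, 0]},
  ],
)

```text
time: 4.55
position: [0.5795, -0.1925, 0.1455]
tool_rot: [-0.719, -3.053, -0.007]
ft_force: [-3.8, 3.5, 4.2]
grip_width: 0.216
grip_force: 34.6
```

Emit:
step_arm(
  commands=[
    {"travel": [-0.0155, 0.0023, 0], "turn": [0, 0, 0]},
    {"travel": [-0.0309, -0.0002, 0], "turn": [0, 0, 0]},
    {"travel": [-0.0448, -0.0074, 0], "turn": [0, 0, 0]},
    {"travel": [-0.0558, -0.0185, 0], "turn": [0, 0, 0]},
    {"travel": [-0.0628, -0.0325, 0], "turn": [0, 0, 0]},
  ],
)

```text
time: 5.05
position: [0.6222, -0.2525, 0.1454]
tool_rot: [-0.72, -3.057, -0.003]
ft_force: [-5.1, 5.7, 5.1]
grip_width: 0.218
grip_force: 34.7
```

Emit:
step_arm(
  commands=[
    {"travel": [-0.0023, -0.0155, 0], "turn": [0, 0, 0]},
    {"travel": [0.0002, -0.0309, 0], "turn": [0, 0, 0]},
    {"travel": [0.0074, -0.0448, 0], "turn": [0, 0, 0]},
    {"travel": [0.0185, -0.0558, 0], "turn": [0, 0, 0]},
    {"travel": [0.0325, -0.0628, 0], "turn": [0, 0, 0]},
  ],
)

```text
time: 5.55
position: [0.5659, -0.2918, 0.1455]
tool_rot: [0.721, 3.056, 0.01]
ft_force: [5.4, 10.2, 2.3]
grip_width: 0.216
grip_force: 34.6
```

```bash
python3 - <<'E'
from h import *
print(ctrl.get_state()["position"],ctrl.get_state()["ft_force"])
for a in(-99,-117,-189):print(a,rows(a,a-18,3),rows(a,a-30,5))
E
```

```text
[ 0.56592709 -0.29182441  0.14547216] [ 5.40504983 10.19315538  2.31798049]
-99 [[0.0051, -0.0013], [0.0102, -0.0021], [0.0155, -0.0023]] [[0.0051, -0.0013], [0.0102, -0.0021], [0.0155, -0.0023], [0.0207, -0.002], [0.0259, -0.0012]]
-117 [[0.0052, 0.0003], [0.0104, 0.0012], [0.0154, 0.0026]] [[0.0052, 0.0003], [0.0104, 0.0012], [0.0154, 0.0026], [0.0203, 0.0045], [0.025, 0.0069]]
-189 [[0.0013, 0.0051], [0.0021, 0.0102], [0.0023, 0.0155]] [[0.0013, 0.0051], [0.0021, 0.0102], [0.0023, 0.0155], [0.002, 0.0207], [0.0012, 0.0259]]
```

Emit:
step_arm(
  commands=[
    {"travel": [0.0058, 0, 0], "turn": [0, 0, 0]},
    {"travel": [0.0109, -0.0008, 0], "turn": [0, 0, 0]},
    {"travel": [0.0162, -0.001, 0], "turn": [0, 0, 0]},
    {"travel": [0.0214, -0.0007, 0], "turn": [0, 0, 0]},
    {"travel": [0.0266, 0.0001, 0], "turn": [0, 0, 0]},
  ],
)

```text
time: 6.05
position: [0.5429, -0.2821, 0.1455]
tool_rot: [0.722, 3.053, 0.003]
ft_force: [7.0, 4.0, -3.3]
grip_width: 0.222
grip_force: 34.6
```

```bash
python3 - <<'E'
from h import *
for a in(-129,-159):print(a,rows(a,a-30,5))
E
```

```text
-129 [[0.005, 0.0014], [0.0099, 0.0033], [0.0146, 0.0057], [0.0189, 0.0086], [0.023, 0.0119]]
-159 [[0.0037, 0.0037], [0.0069, 0.0078], [0.0098, 0.0122], [0.0121, 0.0169], [0.014, 0.0218]]
```

Emit:
step_arm(
  commands=[
    {"travel": [0.005, 0.0014, 0], "turn": [0, 0, 0]},
    {"travel": [0.0099, 0.0033, 0], "turn": [0, 0, 0]},
    {"travel": [0.0099, 0.0033, 0], "turn": [0, 0, 0]},
  ],
)

```text
time: 6.35
position: [0.5351, -0.2748, 0.1456]
tool_rot: [0.722, 3.053, 0.003]
ft_force: [5.0, 2.8, -2.7]
grip_width: 0.221
grip_force: 34.6
```

```bash
python3 - <<'E'
from h import *
print(rows(-141,-225),rows(-225,-291),rows(-291,-309,5),rows(-309,-324,5),sep="\n")
E
```

```text
[[0.0123, 0.0079], [0.0218, 0.019], [0.0276, 0.0324], [0.0293, 0.0469], [0.0268, 0.0613]]
[[-0.0049, 0.0104], [-0.012, 0.0195], [-0.0209, 0.0266], [-0.0313, 0.0316], [-0.0426, 0.034]]
[[-0.0031, 0.0002], [-0.0063, 0.0002], [-0.0094, 0.0], [-0.0125, -0.0003], [-0.0156, -0.0009]]
[[-0.0025, -0.0006], [-0.005, -0.0014], [-0.0075, -0.0023], [-0.0099, -0.0033], [-0.0123, -0.0044]]
```

Emit:
step_arm(
  commands=[
    {"travel": [0.0123, 0.0079, 0], "turn": [0, 0, 0]},
    {"travel": [0.0218, 0.019, 0], "turn": [0, 0, 0]},
    {"travel": [0.0276, 0.0324, 0], "turn": [0, 0, 0]},
    {"travel": [0.0293, 0.0469, 0], "turn": [0, 0, 0]},
    {"travel": [0.0268, 0.0613, 0], "turn": [0, 0, 0]},
  ],
)

```text
time: 6.85
position: [0.5344, -0.2105, 0.1455]
tool_rot: [-0.728, -3.052, 0.003]
ft_force: [-4.5, -1.4, 3.5]
grip_width: 0.216
grip_force: 34.6
```

Emit:
step_arm(
  commands=[
    {"travel": [-0.0049, 0.0104, 0], "turn": [0, 0, 0]},
    {"travel": [-0.012, 0.0195, 0], "turn": [0, 0, 0]},
    {"travel": [-0.0209, 0.0266, 0], "turn": [0, 0, 0]},
    {"travel": [-0.0313, 0.0316, 0], "turn": [0, 0, 0]},
    {"travel": [-0.0426, 0.034, 0], "turn": [0, 0, 0]},
  ],
)

```text
time: 7.35
position: [0.5903, -0.1951, 0.1455]
tool_rot: [-0.721, -3.055, -0.005]
ft_force: [-3.5, 2.4, 3.1]
grip_width: 0.218
grip_force: 34.7
```

Emit:
step_arm(
  commands=[
    {"travel": [-0.0031, 0.0002, 0], "turn": [0, 0, 0]},
    {"travel": [-0.0063, 0.0002, 0], "turn": [0, 0, 0]},
    {"travel": [-0.0094, 0, 0], "turn": [0, 0, 0]},
    {"travel": [-0.0125, -0.0003, 0], "turn": [0, 0, 0]},
    {"travel": [-0.0156, -0.0009, 0], "turn": [0, 0, 0]},
  ],
)

```text
time: 7.85
position: [0.6037, -0.2026, 0.1454]
tool_rot: [-0.721, -3.055, -0.006]
ft_force: [-6.7, 10.0, 7.9]
grip_width: 0.219
grip_force: 34.7
```

Emit:
step_arm(
  commands=[
    {"travel": [-0.0025, -0.0006, 0], "turn": [0, 0, 0]},
    {"travel": [-0.005, -0.0014, 0], "turn": [0, 0, 0]},
    {"travel": [-0.005, -0.0014, 0], "turn": [0, 0, 0]},
  ],
)

```text
time: 8.15
position: [0.604, -0.2027, 0.1453]
tool_rot: [-0.717, -3.046, -0.013]
ft_force: [-13.9, 14.1, 11.4]
grip_width: 0.22
grip_force: 34.7
```

```bash
python3 - <<'E'
from h import *
from scipy.optimize import least_squares
for n in("side","scene"): cv2.imwrite(f"pics/stop_{n}.png",cv2.cvtColor(ctrl.get_image(n),cv2.COLOR_RGB2BGR))
P=np.array([(.5795,-.1925),(.6222,-.2525),(.5659,-.2918),(.5429,-.2821),(.5351,-.2748),(.5344,-.2105),(.5903,-.1951),(.6037,-.2026),(.5234,-.237)])
f=least_squares(lambda c:np.hypot(*(P-c[:2]).T)-.05,[.573,-.243]);c=f.x;print(c,f.fun*1e3)
s=ctrl.get_state();d=s["position"][:2]-c;print(s["position"],s["ft_force"],"ang",np.degrees(np.arctan2(d[1],d[0])))
cmd=np.array([.5728,-.2433])+.05*np.array([np.cos(np.radians(51)),np.sin(np.radians(51))])+X*-.005+Y*-.0014
print("cmd",cmd)
def go(a,r=.05):return c+r*np.array([np.cos(np.radians(a)),np.sin(np.radians(a))])
for seq in ([52,60,75,92,110],):
    for a in seq: d=go(a)-cmd;print(a,round(d@X,4),round(d@Y,4))
for a in (110,200,290,20):print(a,rows(a,a+90))
E
```

```text
[ 0.57314195 -0.24219796] [0.10301854 0.12808078 0.12791407 0.06743299 0.10072353 0.05696159
 0.12601114 0.01793024 0.01279984]
[ 0.60396665 -0.20276693  0.14533631] [-13.10499364  13.3908441   12.57351672] ang 51.983940654908814
cmd [ 0.60810882 -0.2079343 ]
52 0.006 0.0027
60 0.013 0.0036
75 0.026 0.0027
92 0.0399 -0.0024
110 0.0522 -0.012
110 [[0.0088, -0.0129], [0.0132, -0.0279], [0.0128, -0.0436], [0.0076, -0.0583], [-0.002, -0.0707]]
200 [[-0.0129, -0.0088], [-0.0279, -0.0132], [-0.0436, -0.0128], [-0.0583, -0.0076], [-0.0707, 0.002]]
290 [[-0.0088, 0.0129], [-0.0132, 0.0279], [-0.0128, 0.0436], [-0.0076, 0.0583], [0.002, 0.0707]]
20 [[0.0129, 0.0088], [0.0279, 0.0132], [0.0436, 0.0128], [0.0583, 0.0076], [0.0707, -0.002]]
```

Emit:
step_arm(
  commands=[
    {"travel": [0.006, 0.0027, 0], "turn": [0, 0, 0]},
    {"travel": [0.013, 0.0036, 0], "turn": [0, 0, 0]},
    {"travel": [0.026, 0.0027, 0], "turn": [0, 0, 0]},
    {"travel": [0.0399, -0.0024, 0], "turn": [0, 0, 0]},
    {"travel": [0.0522, -0.012, 0], "turn": [0, 0, 0]},
  ],
)

```text
time: 8.75
position: [0.5568, -0.1947, 0.1455]
tool_rot: [0.72, 3.054, 0.002]
ft_force: [4.8, 0.8, -2.3]
grip_width: 0.216
grip_force: 34.7
```

Emit:
step_arm(
  commands=[
    {"travel": [0.0088, -0.0129, 0], "turn": [0, 0, 0]},
    {"travel": [0.0132, -0.0279, 0], "turn": [0, 0, 0]},
    {"travel": [0.0128, -0.0436, 0], "turn": [0, 0, 0]},
    {"travel": [0.0076, -0.0583, 0], "turn": [0, 0, 0]},
    {"travel": [-0.002, -0.0707, 0], "turn": [0, 0, 0]},
  ],
)

```text
time: 9.25
position: [0.5262, -0.2601, 0.1455]
tool_rot: [0.724, 3.055, 0.004]
ft_force: [7.6, 7.3, -3.3]
grip_width: 0.218
grip_force: 34.7
```

Emit:
step_arm(
  commands=[
    {"travel": [-0.0129, -0.0088, 0], "turn": [0, 0, 0]},
    {"travel": [-0.0279, -0.0132, 0], "turn": [0, 0, 0]},
    {"travel": [-0.0436, -0.0128, 0], "turn": [0, 0, 0]},
    {"travel": [-0.0583, -0.0076, 0], "turn": [0, 0, 0]},
    {"travel": [-0.0707, 0.002, 0], "turn": [0, 0, 0]},
  ],
)

```text
time: 9.75
position: [0.5874, -0.2902, 0.1454]
tool_rot: [-0.725, -3.05, -0.003]
ft_force: [-7.0, 8.2, 8.0]
grip_width: 0.22
grip_force: 34.7
```

Emit:
step_arm(
  commands=[
    {"travel": [-0.0088, 0.0129, 0], "turn": [0, 0, 0]},
    {"travel": [-0.0132, 0.0279, 0], "turn": [0, 0, 0]},
    {"travel": [-0.0128, 0.0436, 0], "turn": [0, 0, 0]},
    {"travel": [-0.0076, 0.0583, 0], "turn": [0, 0, 0]},
    {"travel": [0.002, 0.0707, 0], "turn": [0, 0, 0]},
  ],
)

```text
time: 10.25
position: [0.6212, -0.2284, 0.1456]
tool_rot: [0.725, 3.052, -0.006]
ft_force: [3.6, -4.3, -2.0]
grip_width: 0.219
grip_force: 34.7
```

Emit:
step_arm(
  commands=[
    {"travel": [0.0129, 0.0088, 0], "turn": [0, 0, 0]},
    {"travel": [0.0279, 0.0132, 0], "turn": [0, 0, 0]},
    {"travel": [0.0436, 0.0128, 0], "turn": [0, 0, 0]},
    {"travel": [0.0583, 0.0076, 0], "turn": [0, 0, 0]},
    {"travel": [0.0707, -0.002, 0], "turn": [0, 0, 0]},
  ],
)

```text
time: 10.75
position: [0.5566, -0.1947, 0.1455]
tool_rot: [0.72, 3.055, 0.002]
ft_force: [5.9, -0.6, -2.9]
grip_width: 0.216
grip_force: 34.7
```

Emit:
step_arm(
  commands=[
    {"travel": [0.0088, -0.0129, 0], "turn": [0, 0, 0]},
    {"travel": [0.0132, -0.0279, 0], "turn": [0, 0, 0]},
    {"travel": [0.0128, -0.0436, 0], "turn": [0, 0, 0]},
    {"travel": [0.0076, -0.0583, 0], "turn": [0, 0, 0]},
    {"travel": [-0.002, -0.0707, 0], "turn": [0, 0, 0]},
  ],
)

```text
time: 11.25
position: [0.5261, -0.2598, 0.1455]
tool_rot: [0.724, 3.056, 0.005]
ft_force: [8.3, 7.7, -3.2]
grip_width: 0.215
grip_force: 34.7
```

Emit:
step_arm(
  commands=[
    {"travel": [-0.0129, -0.0088, 0], "turn": [0, 0, 0]},
    {"travel": [-0.0279, -0.0132, 0], "turn": [0, 0, 0]},
    {"travel": [-0.0436, -0.0128, 0], "turn": [0, 0, 0]},
    {"travel": [-0.0583, -0.0076, 0], "turn": [0, 0, 0]},
    {"travel": [-0.0707, 0.002, 0], "turn": [0, 0, 0]},
  ],
)

```text
time: 11.75
position: [0.5873, -0.2902, 0.1454]
tool_rot: [-0.725, -3.05, -0.004]
ft_force: [-7.7, 7.1, 8.4]
grip_width: 0.216
grip_force: 34.7
```

Emit:
step_arm(
  commands=[
    {"travel": [-0.0088, 0.0129, 0], "turn": [0, 0, 0]},
    {"travel": [-0.0132, 0.0279, 0], "turn": [0, 0, 0]},
    {"travel": [-0.0128, 0.0436, 0], "turn": [0, 0, 0]},
    {"travel": [-0.0076, 0.0583, 0], "turn": [0, 0, 0]},
    {"travel": [0.002, 0.0707, 0], "turn": [0, 0, 0]},
  ],
)

```text
time: 12.25
position: [0.621, -0.2276, 0.1456]
tool_rot: [0.725, 3.053, -0.005]
ft_force: [2.0, -3.3, -1.2]
grip_width: 0.215
grip_force: 34.7
```

```bash
python3 - <<'E'
from h import *
s=ctrl.get_state();c=np.array([.57314,-.2422]);d=s["position"][:2]-c;print(np.hypot(*d),np.degrees(np.arctan2(d[1],d[0])),s["ft_force"])
print(rows(20,45),rows(20,50))
E
```

```text
0.050048400347897086 17.01113554149344 [ 1.96348427 -3.2555902  -1.16381159]
[[0.0033, 0.0029], [0.0068, 0.0054], [0.0106, 0.0077], [0.0145, 0.0096], [0.0186, 0.0111]] [[0.004, 0.0034], [0.0083, 0.0063], [0.0129, 0.0088], [0.0177, 0.0108], [0.0228, 0.0123]]
```

Emit:
step_arm(
  commands=[
    {"travel": [0.004, 0.0034, 0], "turn": [0, 0, 0]},
    {"travel": [0.0083, 0.0063, 0], "turn": [0, 0, 0]},
    {"travel": [0.0129, 0.0088, 0], "turn": [0, 0, 0]},
    {"travel": [0.0177, 0.0108, 0], "turn": [0, 0, 0]},
    {"travel": [0.0228, 0.0123, 0], "turn": [0, 0, 0]},
  ],
)

```text
time: 12.75
position: [0.6052, -0.2038, 0.1456]
tool_rot: [0.723, 3.056, 0.002]
ft_force: [4.5, 0.0, -2.8]
grip_width: 0.221
grip_force: 34.7
```

Emit:
step_arm(
  commands=[
    {"travel": [0, 0, 0], "turn": [0, 0, 0]},
    {"travel": [0, 0, 0], "turn": [0, 0, 0]},
    {"travel": [0, 0, 0], "turn": [0, 0, 0]},
  ],
)

```text
time: 13.05
position: [0.6045, -0.2032, 0.1455]
tool_rot: [-0.722, -3.055, -0.003]
ft_force: [1.1, 5.0, 0.9]
grip_width: 0.217
grip_force: 34.7
```

```bash
python3 - <<'E'
from h import *
s=ctrl.get_state();c=np.array([.57314,-.2422]);d=s["position"][:2]-c;print(np.hypot(*d),np.degrees(np.arctan2(d[1],d[0])),s["ft_force"],s["grip_width"])
o=[]
for n,(x,y) in {"side":(195,195),"scene":(275,175)}.items():
    im=cv2.cvtColor(ctrl.get_image(n),cv2.COLOR_RGB2BGR);cv2.imwrite(f"pics/end_{n}.png",im);a=cv2.imread(f"pics/stop_{n}.png")
    o.append(np.hstack([cv2.convertScaleAbs(cv2.resize(q[y:y+90,x:x+120],(400,300),interpolation=2),alpha=1.6) for q in(a,im)]))
cv2.imwrite("pics/cmp.png",np.vstack(o))
for e in(51,52,53,54):print(e,rows(50,e,1))
E
```

```text
0.050024063849558854 51.20202444766128 [1.06251189 5.00204017 0.90292914] 0.217282557929152
51 [[0.0009, 0.0002]]
52 [[0.0017, 0.0004]]
53 [[0.0026, 0.0005]]
54 [[0.0034, 0.0007]]
```

View pics/cmp.png

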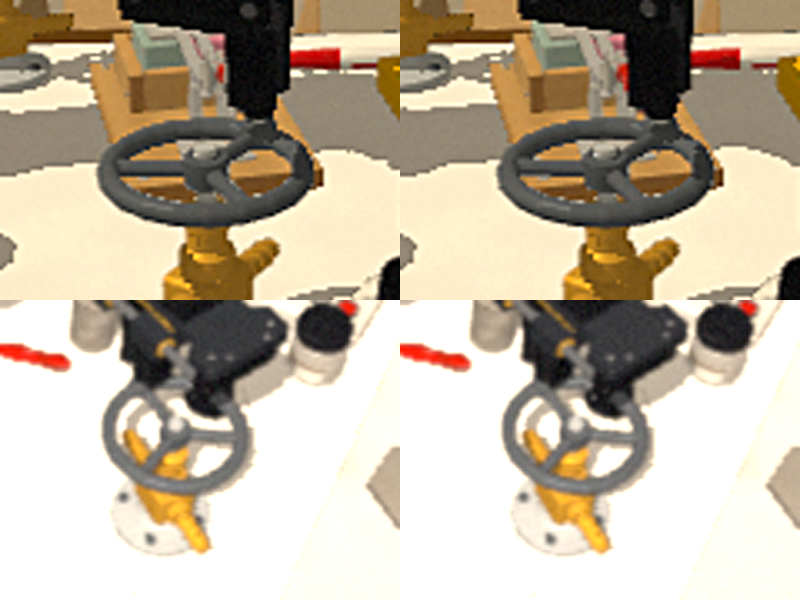

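The spokes and handle in the end views (right) line up with the shut views (left). The grip is two turns on, at 51.2° against 52.0° at the stop, so it hasn't gone past. It is at rest and still held.

```bash
python3 -c "
from bench import ctrl
s=ctrl.get_state();print(abs(s['qd']).max() if hasattr(s['qd'],'max') else s['qd'],s['grip_force'])
print(ctrl.close_job())"
```

```text
0.004116315036819428 34.67742381886637
the job is handed in; nothing more can be done
None
```

The bleed valve was shut hard on its stop, then backed off two full turns (measured about 0.8° short, never beyond), and the job was handed in with the crank handle still held and the wheel at rest.

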